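Shut the damp box and leave its vent cap a quarter turn open

ROBOT

A 6-joint arm with a two-finger parallel gripper is mounted at the origin on the work surface. World frame = base frame: x ahead of the robot, y to its left, z up, the work surface at z = 0. Lengths are in m, angles in rad, forces in N, time in s.
With the tool pointing down it reaches from about 0.425 to 0.95 m from the base axis. Payload 3.5 kg.
Tool frame: the origin (TCP) lies between the finger pads; the fingertips stand 25 mm ahead of it and the grasp point (between the pads) lies 6 mm ahead of it (ctrl.finger_overhang is the distance from the TCP to the fingertips, in m); x points along the fingers, y is the direction in which the jaws open and shut, and the axes are right-handed (so a half turn about x gives the same grasp; the last joint's range is limited). The gripper opens to 85 mm and grips with 20 to 120 N. Pads are 22 mm wide; open, the fingers measure 114 mm over their backs; the gripper's body (76 mm by 85 mm) begins 54 mm behind the grasp point. The pads swing forward as they close: fully open they stand 13 mm farther back than shut.
Start: joints at [-1.41, 0.286, 1.577, -0, 1.279, -0.15], TCP at [0.206, -0.643, 0.256] pointing down, gripper open.
Joint ranges: [-2.77, 2.77], [-0.9, 2.22], [0.21, 2.48], [-1.53, 4.67], [0.24, 2.81], [-2.84, 2.84]. Speed limits (rad/s): [2.79, 2.79, 3.14, 3.14, 3.14, 3.14].

INTERFACE

Orientations are given as a unit quaternion [x, y, z, w].
In Python, from plant import ctrl gives the robot as it stands.
- The arm moves only by the tool play_rows, never from a script. Its argument "targets" is a list of rows, each an object with "delta_pos": the shift along the world's x, y, z normalised to -1 to 1, where 1 is 1000 mm, a list of three; "delta_rot": the turn, a rotation vector about the world's x, y, z normalised to -1 to 1, where 1 is pi rad, a list of three; "claw": the finger opening in mm, from 0 to 85.4. In form: [{"delta_pos": [tx, ty, tz], "delta_rot": [wx, wy, wz], "claw": claw}, ...]. A call has 1 to 20 rows; each row is the pose to reach, as a shift and turn from the pose measured when the call began, turning the shorter way round; what a row does not reach only later rows make up. A row lasts 1/12 s, in which the tool goes at most 41.7 mm and 7.16 degrees, less where a joint would pass 70% of its speed; a pose out of reach is approached as far as the arm can. A call with a number of a shift or a turn outside -1 to 1 is refused whole. A call with a gripper value outside its range is refused whole. The fingers move at their own pace and stop on an object; "newtons" is the grip in N (left out, the last holds). Time passes only in rows, so rows that repeat a pose let the fingers close. It gives the time, the measured TCP pose, the force and the opening at its end, in the units of the state.
- ctrl.get_state(): the state, without advancing time (a new reading comes with each control period).
- ctrl.read_camera(name): name is "side" or "top"; returns the picture (480x640x3 uint8, blue, green, red); there is no depth.
- ctrl.calibration(name): a dict with "fx", "fy", "cx", "cy" (pixels), "k1" (the pictures are not rectified: a ray, as slopes to the right and down, at radius r is drawn at 1 + k1 r^2 times it, then the intrinsics apply), "camera_from_world" (4x4, takes a point from world to camera coordinates). Camera axes: x right, y down, z forward; pixel columns grow to the right and rows downward; lengths in m; the calibration is good to about 2 mm. A picture is of the moment at which its call begins. calibration takes no time and is no camera call.
- ctrl.sign_off(): hands the job in, once; it reports no verdict.
The state is a dict: "time": time; "qpos": joint angles; "dq": joint speeds; "joint_efforts": joint torques, N m; "eef_pos": TCP position; "tcp_rot": TCP orientation; "contact_force": force on the tool from outside, world axes, zero at the start; "wrist_torque": the same for the moment, N m; "opening": opening from 0.0 (shut) to 1.0 (fully open).
Only numpy, scipy, OpenCV 4.12 (cv2) and the standard library are available. Lean on these libraries where they do the work, as an engineer would, in place of code of your own. Each camera call takes 0.05 s, during which the arm holds its last target. There are 200 camera calls.

TASK

Close up the plywood damp box over the fresh clay: fold the plain flap down flat first, then the flap with the batten, so that its batten laps over the plain one. Then screw the vent cap clockwise until it bottoms out, and back it off a quarter turn so that the box can breathe. Finish while still gripping the cap there, without letting go, and leave everything else on the table where it is.

Things in the scene. Friction and masses are not known exactly. Their poses are not given: they have to be found in the camera images.
- damp_box: plywood box fixed to the table, 240 (x) by 260 (y) by 100 mm high, walls 10 mm. Origin: centre of its underside. Own axes: z up, x towards the vent cap. The open well (clay pot in it) is the part x < 30 mm, a flap hinged on each side wall (+y and -y); the part x = 30 to 120 mm is a closed deck, top at 108 mm, with the vent neck and cap at x = 75, y = 0
- plain_hinge (a point): middle of the plain flap's hinge line, at x = -45, y = +125, z = 104 mm of the box; the hinge line runs along the box's x and this point has the box's axes
- plain_flap (a joint): angle of the plain flap (flat plywood, 148 along the hinge by 112 from hinge to free edge by 8 mm thick, 120 g): 0 lying flat and shut, pointing to the box's -y; pi/2 upright; more leans outwards. Starts 1.45 to 1.9. A stiff hinge (0.12 N m): it stays where it is left, and stops at 0 on the box
- plain_edge (a point): middle of the plain flap's free edge, mid-thickness, 112 mm from the hinge line; moves with the flap
- batten_hinge (a point): middle of the batten flap's hinge line, at x = -45, y = -125, z = 104 mm of the box; same axes as the box
- batten_flap (a joint): angle of the other flap: 0 flat and shut, pointing to the box's +y; pi/2 upright; more leans outwards. Starts 1.45 to 1.9. Plywood 148 by 112 by 8 mm (160 g) with a batten 50 wide, 8 mm thick on its outer (upper when shut) face, 92 to 142 mm from the hinge line: it overhangs the edge by 30 mm and laps over the plain flap. A stiff hinge (0.18 N m): stays where left, stops at 0
- batten_edge (a point): middle of the batten's free edge, 142 mm from the hinge line and 8 mm to the outer side of the flap's mid-plane (the batten's mid-thickness); moves with the flap
- vent_cap: round knurled black cap, 46 mm across and 34 mm high, already started on its vertical neck; cannot be lifted off, only screwed. Origin: centre of its underside, 119 mm above the table when bottomed, 1.27 mm higher per radian unscrewed; z up, x along the low rib on its top, so it turns with the cap. Below it is a collar 54 mm across, top at 117 mm
- cap_top (a point): centre of the cap's top face, 34 mm above its underside, on the thread axis
- cap_turn (a joint): how far the cap is unscrewed, rad: 0 bottomed out (a hard stop), growing counter-clockwise seen from above (8 mm lead, right-hand thread, drag 0.05 N m); clockwise tightens. Starts 1.8 to 2.8
- clay_pot: grey clay pot 100 mm across, 55 mm high, standing in the well of the box; origin under its centre; leave it
- card_tube: upright cardboard tube 54 mm across, 100 mm high, standing beside the box on its batten-flap side; leave it
- scissors: scissors lying on the table beside the box on its plain-flap side, about 150 mm long, 9 mm high; origin at the pivot; leave it
- water_bottle: clear water bottle, 64 mm across, 200 mm high; leave it
- eyeglasses: wire eyeglasses standing unfolded, 125 by 120 mm, 40 mm high; leave them
- sponge: sponge 90 by 60 by 30 mm; leave it
- clay_spatula: spatula lying on the table; leave it
- extruder_tube: upright hand extruder for clay, 52 mm across, 210 mm high; leave it

How it is judged:
By the outcome, as a careful person would: the job done as asked, in the order asked, and still so for the second after the job is handed in, while the arm keeps its last pose, push and grip.
It also fails if it takes over 67 s, if anything falls off the work surface, if the arm or the gripper's body presses on something with over 40 N, if the wrist force passes 120 N, or if a joint passes its speed limit or range.

## Working session

There is one attempt and no reset: what is moved stays moved. The work goes in short steps, Python scripts to look and compute and a tool call to move; the robot and the scene stay as the last step left them, time stands still between calls to the robot, and variables do not carry over. Pictures are saved under pics/ and viewed, about 8 in all and at most 12, crops included, and the job is handed in when it is done.

Besides the shell and the picture viewer there is one more tool, called after ">>>" by a JSON object that holds its "api" and its "payload", one argument or row to a line. play_rows: Moves the arm, as the interface text tells. Its arguments: {"type":"object","properties":{"targets":{"type":"array"},"newtons":{"type":"number"}},"required":["targets"]}

```bash
ls; mkdir -p pics
python3 - <<'E'
from plant import ctrl
import cv2,numpy as np
for n in("top","side"):
    cv2.imwrite(f"pics/{n}0.png",ctrl.read_camera(n)); c=ctrl.calibration(n)
    print(n,{k:(np.round(v,4).tolist()) for k,v in c.items()})
print(ctrl.get_state(),ctrl.finger_overhang)
E
```

```text
pics
top {'fx': 445.3943, 'fy': 445.3943, 'cx': 320.0017, 'cy': 234.2564, 'k1': 0.0176, 'camera_from_world': [[0.0242, -0.9997, 0.005, -0.01], [-0.9788, -0.0247, -0.2032, 0.5124], [0.2033, 0.0, -0.9791, 1.2308], [0.0, 0.0, 0.0, 1.0]]}
side {'fx': 577.1875, 'fy': 577.1875, 'cx': 321.1437, 'cy': 239.2972, 'k1': -0.1065, 'camera_from_world': [[0.1789, -0.9837, 0.0181, -0.101], [-0.5328, -0.1123, -0.8388, 0.3775], [0.8271, 0.1405, -0.5442, 0.9287], [0.0, 0.0, 0.0, 1.0]]}
{'time': 0.1, 'qpos': array([-1.40997763e+00,  2.87139083e-01,  1.57805765e+00,  2.24609830e-05,
        1.27863314e+00, -1.49984402e-01]), 'dq': array([ 0.00167154, -0.00125033, -0.00289353,  0.00021408,  0.00019813,
       -0.00123567]), 'joint_efforts': array([ 1.05369309e-03, -4.07293475e+01, -2.93699777e+01, -1.31518582e-04,
        3.35776727e-03,  9.78755594e-06]), 'eef_pos': array([ 0.20638333, -0.64208932,  0.25502947]), 'tcp_rot': array([ 0.698589  ,  0.11023241, -0.69858236,  0.1086504 ]), 'contact_force': array([ 0.30697377, -0.36930645, -0.2928878 ]), 'wrist_torque': array([-0.01218538,  0.01078743,  0.02313772]), 'opening': 0.9976387810331746} 0.025
```

View pics/top0.png

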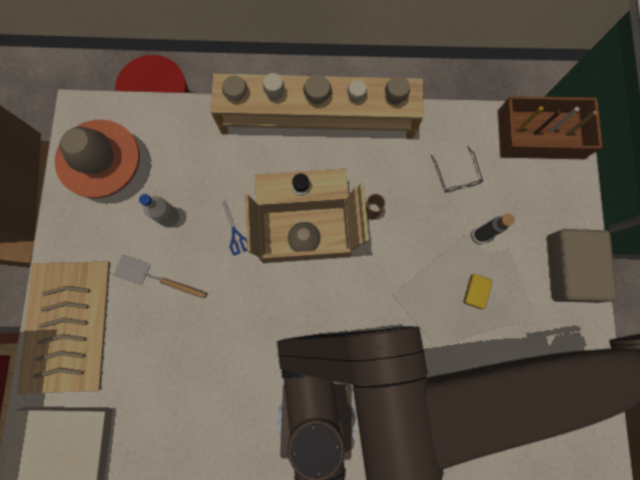

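View pics/side0.png

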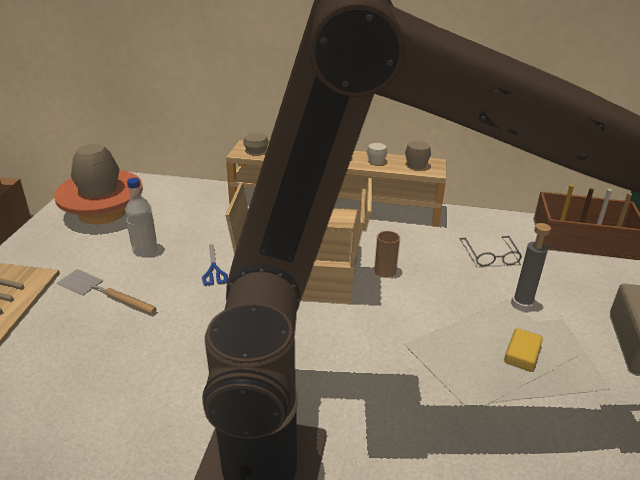

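The top view shows the box at about (305,215), with the cap at (301,183). The plain flap is on the left at x≈254 and the batten flap on the right at x≈360, with the tube at (375,206) and the scissors at (236,230). In the side view the arm hides the box. I'll take an enlarged crop for precise pixels.

```bash
cat > h.py <<'E'
import numpy as np, cv2
from plant import ctrl
def cam(n):
    c=ctrl.calibration(n); K=np.array([[c["fx"],0,c["cx"]],[0,c["fy"],c["cy"]],[0,0,1.]])
    return K,np.array([c["k1"],0,0,0.]),np.array(c["camera_from_world"])
def ray(n,uv):
    K,d,T=cam(n); p=cv2.undistortPoints(np.array([[uv]],float),K,d)[0,0]
    R=T[:3,:3]; return -R.T@T[:3,3], R.T@np.array([p[0],p[1],1.])
def onz(n,uv,z):
    o,r=ray(n,uv); return o+r*(z-o[2])/r[2]
def onplane(n,uv,p0,nrm):
    o,r=ray(n,uv); return o+r*(np.dot(np.subtract(p0,o),nrm)/np.dot(r,nrm))
def proj(n,P):
    K,d,T=cam(n); P=np.atleast_2d(P).astype(float)
    return cv2.projectPoints(P,cv2.Rodrigues(T[:3,:3])[0],T[:3,3],K,d)[0][:,0]
def snap(n,name,box=None,s=1):
    im=ctrl.read_camera(n)
    if box: im=im[box[1]:box[3],box[0]:box[2]]
    if s!=1: im=cv2.resize(im,None,fx=s,fy=s,interpolation=cv2.INTER_CUBIC)
    cv2.imwrite("pics/"+name,im)
def st():
    s=ctrl.get_state(); print({k:np.round(s[k],4).tolist() for k in("time","qpos","eef_pos","tcp_rot","contact_force","wrist_torque","opening")})
E
python3 - <<'E'
import cv2
im=cv2.imread("pics/top0.png")[155:275,220:400]
im=cv2.convertScaleAbs(im,alpha=1.5)
cv2.imwrite("pics/top0c.png",cv2.resize(im,None,fx=4.4,fy=4.4,interpolation=cv2.INTER_CUBIC))
E
```

```text
(no output)
```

View pics/top0c.png

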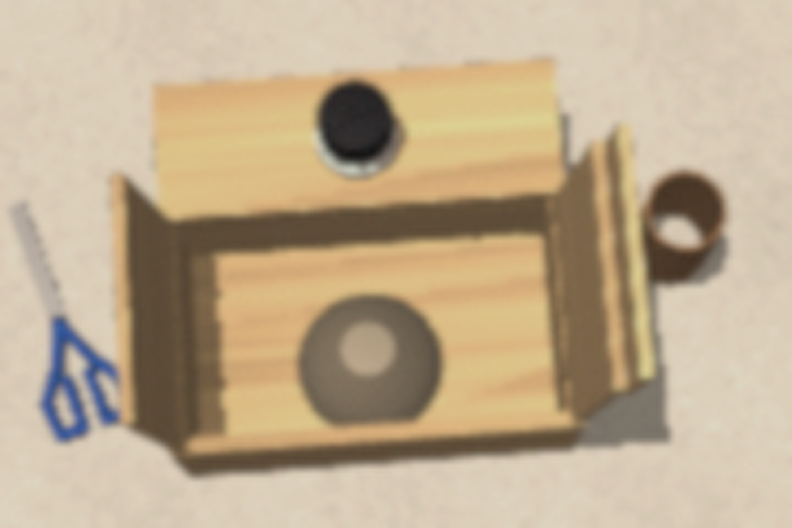

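The crop shows these points in crop pixels: deck corners (155,86), (552,60), (563,190) and (172,220), and the cap centre at about (356,120). The plain free edge runs (120,178)–(128,420). The batten edge runs (625,128)–(650,378).

Run:
```python
from h import *
f=lambda p:(p[0]/4.4+220-.4,p[1]/4.4+155-.4)
obj=np.array([[.12,.13],[.12,-.13],[.03,-.13],[.03,.13]])
W=np.array([onz("top",f(p),.108)[:2] for p in[(155,86),(552,60),(563,192),(172,220)]])
# rigid 2D fit
a=obj-obj.mean(0);b=W-W.mean(0)
th=np.arctan2((a[:,0]*b[:,1]-a[:,1]*b[:,0]).sum(),(a*b).sum())
R=np.array([[np.cos(th),-np.sin(th)],[np.sin(th),np.cos(th)]]);t=W.mean(0)-R@obj.mean(0)
print("yaw",th,"t",t,"res mm",((W-(obj@R.T+t))*1e3).round(1).tolist())
for z in(.155,):print("cap",R.T@(onz("top",f((356,120)),z)[:2]-t), onz("top",f((356,120)),z))
print("pot",R.T@(onz("top",f((370,365)),.03)[:2]-t))
R3=np.eye(3);R3[:2,:2]=R;t3=np.r_[t,0]
def toBox(P):return R3.T@(P-t3)
# flap angles: ray onto planes x=-119 and x=29 of box (flap ends)
def ang(pix,x,side):
    P=toBox(onplane("top",f(pix),R3@[x,0,0]+t3,R3[:,0])); d=P-[x,side*.125,.104]
    return P.round(4),np.hypot(d[1],d[2]),np.arctan2(d[2],-side*d[1])
for pix,x in[((118,176),.029),((129,420),-.119)]:print("plain",ang(pix,x,1))
for pix,x in[((618,125),.029),((632,130),.029),((645,380),-.119),((655,376),-.119)]:print("batt",ang(pix,x,-1))
print("tube",[toBox(onz("top",f(p),.1)).round(3) for p in[(648,212),(724,212),(686,172)]],"sciss",toBox(onz("top",f((60,320)),.005)))
st()
np.savez("box.npz",R=R3,t=t3)
```

```text
yaw 0.10129876738207312 t [0.56329979 0.05021602] res mm [[0.5, -0.4], [-1.5, 3.1], [-0.3, 4.1], [1.2, -6.8]]
cap [0.07219946 0.00153828] [0.63497358 0.05904764 0.155     ]
pot [-0.05684816  0.00577191]
plain (array([0.029 , 0.1408, 0.2134]), np.float64(0.11053878950611047), np.float64(1.71449033162053))
plain (array([-0.119 ,  0.1379,  0.2345]), np.float64(0.13114813735420203), np.float64(1.6692987536253792))
batt (array([ 0.029 , -0.1485,  0.2413]), np.float64(0.13932075612422082), np.float64(1.7403238163596677))
batt (array([ 0.029 , -0.1577,  0.2301]), np.float64(0.1302734583410697), np.float64(1.8241566331427277))
batt (array([-0.119 , -0.1497,  0.2383]), np.float64(0.1365828712743357), np.float64(1.7529862131187663))
batt (array([-0.119 , -0.1542,  0.2483]), np.float64(0.14718562197433885), np.float64(1.770691710873685))
tube [array([ 0.015, -0.18 ,  0.1  ]), array([ 0.011, -0.228,  0.1  ]), array([ 0.04 , -0.207,  0.1  ])] sciss [-0.00459206  0.21438896  0.005     ]
{'time': 0.1, 'qpos': [-1.41, 0.2871, 1.5781, 0.0, 1.2786, -0.15], 'eef_pos': [0.2064, -0.6421, 0.255], 'tcp_rot': [0.6986, 0.1102, -0.6986, 0.1087], 'contact_force': [0.307, -0.3693, -0.2929], 'wrist_torque': [-0.0122, 0.0108, 0.0231], 'opening': 0.9976}
```

>>> {"api": "play_rows", "payload": {
  "targets": [
    {"delta_pos": [0.15, 0.2, 0.12], "delta_rot": [0, 0, -0.067], "claw": 0},
    {"delta_pos": [0.15, 0.2, 0.12], "delta_rot": [0, 0, -0.067], "claw": 0},
    {"delta_pos": [0.15, 0.2, 0.12], "delta_rot": [0, 0, -0.067], "claw": 0},
    {"delta_pos": [0.15, 0.2, 0.12], "delta_rot": [0, 0, -0.067], "claw": 0},
    {"delta_pos": [0.15, 0.2, 0.12], "delta_rot": [0, 0, -0.067], "claw": 0},
    {"delta_pos": [0.15, 0.2, 0.12], "delta_rot": [0, 0, -0.067], "claw": 0},
    {"delta_pos": [0.294, 0.4, 0.14], "delta_rot": [0, 0, -0.067], "claw": 0},
    {"delta_pos": [0.294, 0.4, 0.14], "delta_rot": [0, 0, -0.067], "claw": 0},
    {"delta_pos": [0.294, 0.4, 0.14], "delta_rot": [0, 0, -0.067], "claw": 0},
    {"delta_pos": [0.294, 0.4, 0.14], "delta_rot": [0, 0, -0.067], "claw": 0},
    {"delta_pos": [0.294, 0.4, 0.14], "delta_rot": [0, 0, -0.067], "claw": 0},
    {"delta_pos": [0.294, 0.4, 0.14], "delta_rot": [0, 0, -0.067], "claw": 0},
    {"delta_pos": [0.294, 0.4, 0.14], "delta_rot": [0, 0, -0.067], "claw": 0}
  ]
}}

```text
time: 1.18
eef_pos: [0.502, -0.2386, 0.3954]
tcp_rot: [0.707, 0.038, -0.706, 0.035]
contact_force: [0.7, -0.3, 0.1]
opening: -0.003
```

Run:
```python
from h import *
im=ctrl.read_camera("side"); cv2.imwrite("pics/side1.png",im)
c=cv2.convertScaleAbs(im[140:320,200:420],alpha=1.5)
cv2.imwrite("pics/side1c.png",cv2.resize(c,None,fx=3.3,fy=3.3,interpolation=cv2.INTER_CUBIC))
top=ctrl.read_camera("top"); cv2.imwrite("pics/top1.png",top)
for n,i,b in(("top",top,(270,165,335,205)),("side",im,(260,160,360,240))):
    g=i[b[1]:b[3],b[0]:b[2]].max(2)<50
    N,l,s,ce=cv2.connectedComponentsWithStats(g.astype(np.uint8))
    print(n,[(s[k].tolist(),(ce[k]+b[:2]).round(1).tolist()) for k in range(1,N) if s[k,4]>60])
d=np.load("box.npz");R,t=d["R"],d["t"]
print(proj("side",[R@p+t for p in[[.075,0,.119],[.075,0,.156],[-.119,.125,.104],[.029,.125,.104],[-.119,-.125,.104],[.12,.13,.108],[.12,-.13,.108],[-.12,.13,0],[-.12,-.13,0]]]).round(1).tolist())
```

```text
top [([23, 9, 16, 18, 216], [300.7, 182.6])]
side [([34, 35, 19, 20, 328], [303.1, 204.2])]
[[304.0, 211.0], [304.0, 197.6], [237.6, 258.5], [249.9, 223.2], [352.6, 265.5], [254.5, 203.0], [357.8, 208.7], [238.2, 296.1], [352.6, 303.5]]
```

View pics/side1c.png

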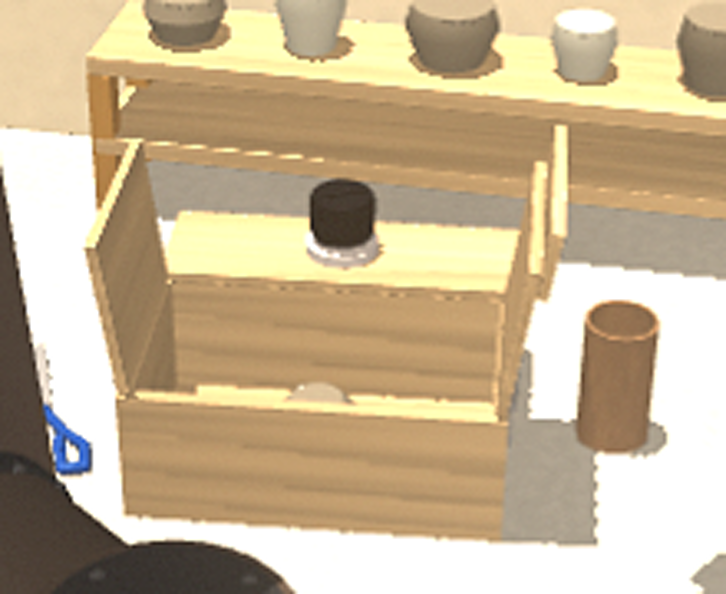

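The box's bottom corners come out at (238.5,296) and (352,303), and the projection predicted (238.2,296.1) and (352.6,303.5), so the pose is good. Both flaps are upright and leaning outward, with the batten on the outer face of the right flap. Next I'll move to the outer side of the plain flap.

>>> {"api": "play_rows", "payload": {
  "targets": [
    {"delta_pos": [0, 0.24, 0], "delta_rot": [0, 0, 0], "claw": 0},
    {"delta_pos": [0, 0.24, 0], "delta_rot": [0, 0, 0], "claw": 0},
    {"delta_pos": [0, 0.24, 0], "delta_rot": [0, 0, 0], "claw": 0},
    {"delta_pos": [0, 0.24, 0], "delta_rot": [0, 0, 0], "claw": 0},
    {"delta_pos": [0, 0.24, 0], "delta_rot": [0, 0, 0], "claw": 0},
    {"delta_pos": [0, 0.478, 0], "delta_rot": [0, 0, 0], "claw": 0},
    {"delta_pos": [0, 0.478, 0], "delta_rot": [0, 0, 0], "claw": 0},
    {"delta_pos": [0, 0.478, 0], "delta_rot": [0, 0, 0], "claw": 0},
    {"delta_pos": [0, 0.478, 0], "delta_rot": [0, 0, 0], "claw": 0},
    {"delta_pos": [0, 0.478, 0], "delta_rot": [0, 0, 0], "claw": 0},
    {"delta_pos": [0, 0.478, 0], "delta_rot": [0, 0, 0], "claw": 0},
    {"delta_pos": [0, 0.478, 0], "delta_rot": [0, 0, 0], "claw": 0},
    {"delta_pos": [0, 0.478, 0], "delta_rot": [0, 0, 0], "claw": 0},
    {"delta_pos": [0, 0.478, -0.18], "delta_rot": [0, 0, 0], "claw": 0},
    {"delta_pos": [0, 0.478, -0.18], "delta_rot": [0, 0, 0], "claw": 0},
    {"delta_pos": [0, 0.478, -0.18], "delta_rot": [0, 0, 0], "claw": 0},
    {"delta_pos": [0, 0.478, -0.18], "delta_rot": [0, 0, 0], "claw": 0},
    {"delta_pos": [0, 0.478, -0.18], "delta_rot": [0, 0, 0], "claw": 0},
    {"delta_pos": [0, 0.478, -0.18], "delta_rot": [0, 0, 0], "claw": 0}
  ]
}}

```text
time: 2.87
eef_pos: [0.4995, 0.2368, 0.2101]
tcp_rot: [-0.703, -0.037, 0.709, -0.037]
contact_force: [-0.6, -0.3, 0.4]
opening: -0.003
```

Run:
```python
from h import *
st(); s=ctrl.get_state(); p=s["eef_pos"]
d=np.load("box.npz");R,t=d["R"],d["t"]
for th in[1.7,1.5,1.3,1.1,.9,.7,.5,.35,.2,.1,0]:
    r=.09; c=np.array([-.045,.125-r*np.cos(th)+.004*np.sin(th)+.0145-.002,.104+r*np.sin(th)+.004*np.cos(th)-.001+.025])
    print(th,(R@c+t-p).round(3).tolist())
# cap triangulation & pot, sides
o1,r1=ray("top",(300.7,182.6));o2,r2=ray("side",(303.1,204.2))
A=np.c_[r1,-r2];k=np.linalg.lstsq(A,o2-o1,rcond=None)[0];print("cap",o1+r1*k[0],o2+r2*k[1],"model",R@[.075,0,.14]+t)
```

```text
{'time': 2.8667, 'qpos': [0.2584, 0.0656, 1.9169, 0.0019, 1.1683, 1.7243], 'eef_pos': [0.4995, 0.2368, 0.2101], 'tcp_rot': [-0.7028, -0.0367, 0.7094, -0.0369], 'contact_force': [-0.6088, -0.2901, 0.4032], 'wrist_torque': [0.0031, -0.0317, 0.0129], 'opening': -0.0031}
1.7 [0.004, -0.039, 0.007]
1.5 [0.005, -0.057, 0.008]
1.3 [0.007, -0.074, 0.006]
1.1 [0.009, -0.091, -0.0]
0.9 [0.01, -0.107, -0.009]
0.7 [0.012, -0.12, -0.021]
0.5 [0.013, -0.131, -0.035]
0.35 [0.014, -0.137, -0.047]
0.2 [0.014, -0.141, -0.06]
0.1 [0.014, -0.143, -0.069]
0 [0.014, -0.144, -0.078]
cap [0.63878857 0.05932058 0.13725165] [0.63859269 0.06019817 0.13722937] model [0.63791532 0.05780044 0.14      ]
```

>>> {"api": "play_rows", "payload": {
  "targets": [
    {"delta_pos": [0.004, -0.025, 0.006], "delta_rot": [0, 0, 0], "claw": 0},
    {"delta_pos": [0.004, -0.039, 0.007], "delta_rot": [0, 0, 0], "claw": 0},
    {"delta_pos": [0.005, -0.057, 0.008], "delta_rot": [0, 0, 0], "claw": 0},
    {"delta_pos": [0.007, -0.074, 0.006], "delta_rot": [0, 0, 0], "claw": 0},
    {"delta_pos": [0.009, -0.091, 0], "delta_rot": [0, 0, 0], "claw": 0},
    {"delta_pos": [0.01, -0.107, -0.009], "delta_rot": [0, 0, 0], "claw": 0},
    {"delta_pos": [0.012, -0.12, -0.021], "delta_rot": [0, 0, 0], "claw": 0},
    {"delta_pos": [0.013, -0.131, -0.035], "delta_rot": [0, 0, 0], "claw": 0},
    {"delta_pos": [0.014, -0.137, -0.047], "delta_rot": [0, 0, 0], "claw": 0},
    {"delta_pos": [0.014, -0.141, -0.06], "delta_rot": [0, 0, 0], "claw": 0},
    {"delta_pos": [0.014, -0.143, -0.069], "delta_rot": [0, 0, 0], "claw": 0},
    {"delta_pos": [0.014, -0.144, -0.074], "delta_rot": [0, 0, 0], "claw": 0},
    {"delta_pos": [0.014, -0.144, -0.077], "delta_rot": [0, 0, 0], "claw": 0},
    {"delta_pos": [0.014, -0.144, -0.078], "delta_rot": [0, 0, 0], "claw": 0}
  ]
}}

```text
time: 4.03
eef_pos: [0.514, 0.0926, 0.133]
tcp_rot: [-0.703, -0.037, 0.709, -0.037]
contact_force: [-0.4, -1.6, 4.8]
opening: -0.004
```

>>> {"api": "play_rows", "payload": {
  "targets": [
    {"delta_pos": [0, 0, -0.001], "delta_rot": [0, 0, 0], "claw": 0},
    {"delta_pos": [0, 0, -0.0015], "delta_rot": [0, 0, 0], "claw": 0},
    {"delta_pos": [0, 0, -0.0015], "delta_rot": [0, 0, 0], "claw": 0}
  ]
}}

```text
time: 4.28
eef_pos: [0.5141, 0.0927, 0.1329]
tcp_rot: [-0.703, -0.037, 0.71, -0.038]
contact_force: [-4.7, -1.3, 7.7]
opening: -0.003
```

>>> {"api": "play_rows", "payload": {
  "targets": [
    {"delta_pos": [0, 0, 0.22], "delta_rot": [0, 0, 0], "claw": 0},
    {"delta_pos": [0, 0, 0.22], "delta_rot": [0, 0, 0], "claw": 0},
    {"delta_pos": [0, 0, 0.22], "delta_rot": [0, 0, 0], "claw": 0},
    {"delta_pos": [0, 0, 0.22], "delta_rot": [0, 0, 0], "claw": 0},
    {"delta_pos": [0, 0, 0.22], "delta_rot": [0, 0, 0], "claw": 0},
    {"delta_pos": [0, 0, 0.22], "delta_rot": [0, 0, 0], "claw": 0},
    {"delta_pos": [0.025, -0.255, 0.22], "delta_rot": [0, 0, 0], "claw": 0},
    {"delta_pos": [0.025, -0.255, 0.22], "delta_rot": [0, 0, 0], "claw": 0},
    {"delta_pos": [0.025, -0.255, 0.22], "delta_rot": [0, 0, 0], "claw": 0},
    {"delta_pos": [0.025, -0.255, 0.22], "delta_rot": [0, 0, 0], "claw": 0},
    {"delta_pos": [0.025, -0.255, 0.22], "delta_rot": [0, 0, 0], "claw": 0},
    {"delta_pos": [0.025, -0.255, 0.22], "delta_rot": [0, 0, 0], "claw": 0},
    {"delta_pos": [0.025, -0.255, 0.22], "delta_rot": [0, 0, 0], "claw": 0},
    {"delta_pos": [0.025, -0.255, 0.22], "delta_rot": [0, 0, 0], "claw": 0},
    {"delta_pos": [0.025, -0.255, 0.11], "delta_rot": [0, 0, 0], "claw": 0},
    {"delta_pos": [0.025, -0.255, 0.11], "delta_rot": [0, 0, 0], "claw": 0},
    {"delta_pos": [0.025, -0.255, 0.11], "delta_rot": [0, 0, 0], "claw": 0},
    {"delta_pos": [0.025, -0.255, 0.11], "delta_rot": [0, 0, 0], "claw": 0},
    {"delta_pos": [0.025, -0.255, 0.11], "delta_rot": [0, 0, 0], "claw": 0}
  ]
}}

```text
time: 5.87
eef_pos: [0.5385, -0.1603, 0.2416]
tcp_rot: [-0.702, -0.038, 0.711, -0.038]
contact_force: [-0.5, -0.3, 1.1]
opening: 0.001
```

Run:
```python
from h import *
st(); s=ctrl.get_state(); p=s["eef_pos"]
d=np.load("box.npz");R,t=d["R"],d["t"]
for th in[1.77,1.6,1.4,1.2,1,.8,.6,.4,.25,.1,0]:
    r=.115; c=np.array([-.045,-.125+r*np.cos(th)-.012*np.sin(th)-.0145+.002,.104+r*np.sin(th)+.012*np.cos(th)-.001+.025])
    print(th,(R@c+t-p).round(3).tolist())
im=ctrl.read_camera("top")[155:275,220:400];im=cv2.convertScaleAbs(im,alpha=1.5)
cv2.imwrite("pics/top2c.png",cv2.resize(im,None,fx=4.4,fy=4.4,interpolation=cv2.INTER_CUBIC))
```

```text
{'time': 5.8667, 'qpos': [-0.4675, 0.0568, 1.8659, -0.0062, 1.2302, 0.9978], 'eef_pos': [0.5385, -0.1603, 0.2416], 'tcp_rot': [-0.7016, -0.0382, 0.7106, -0.0378], 'contact_force': [-0.5259, -0.2975, 1.1285], 'wrist_torque': [0.0188, -0.0064, -0.0532], 'opening': 0.0006}
1.77 [-0.003, 0.035, -0.003]
1.6 [-0.004, 0.054, 0.001]
1.4 [-0.007, 0.077, 0.002]
1.2 [-0.009, 0.099, -0.002]
1 [-0.011, 0.121, -0.01]
0.8 [-0.013, 0.14, -0.023]
0.6 [-0.015, 0.157, -0.039]
0.4 [-0.016, 0.17, -0.058]
0.25 [-0.017, 0.177, -0.074]
0.1 [-0.017, 0.182, -0.09]
0 [-0.018, 0.184, -0.102]
```

View pics/top2c.png

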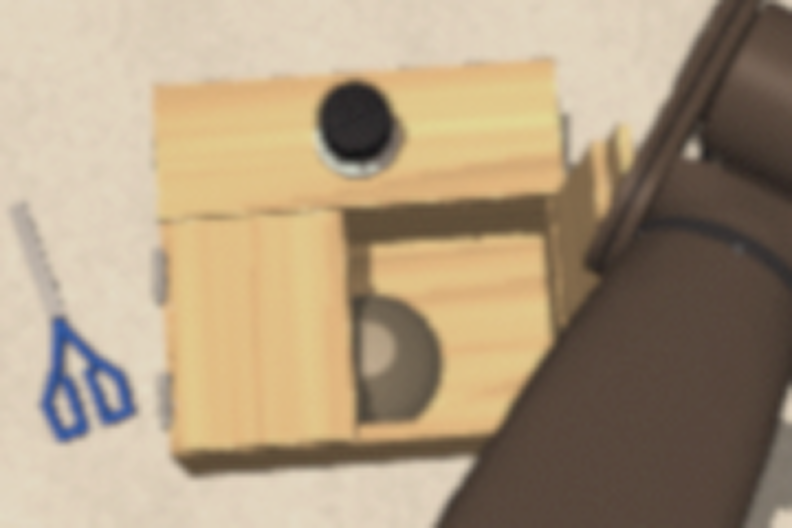

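The plain flap lies flat, with its edge at crop x≈350, and the scissors haven't moved. Next I'll sweep the batten flap down.

>>> {"api": "play_rows", "payload": {
  "targets": [
    {"delta_pos": [-0.002, 0.02, -0.003], "delta_rot": [0, 0, 0], "claw": 0},
    {"delta_pos": [-0.003, 0.035, -0.003], "delta_rot": [0, 0, 0], "claw": 0},
    {"delta_pos": [-0.004, 0.054, 0.001], "delta_rot": [0, 0, 0], "claw": 0},
    {"delta_pos": [-0.007, 0.077, 0.002], "delta_rot": [0, 0, 0], "claw": 0},
    {"delta_pos": [-0.009, 0.099, -0.002], "delta_rot": [0, 0, 0], "claw": 0},
    {"delta_pos": [-0.011, 0.121, -0.01], "delta_rot": [0, 0, 0], "claw": 0},
    {"delta_pos": [-0.013, 0.14, -0.023], "delta_rot": [0, 0, 0], "claw": 0},
    {"delta_pos": [-0.015, 0.157, -0.039], "delta_rot": [0, 0, 0], "claw": 0},
    {"delta_pos": [-0.016, 0.17, -0.058], "delta_rot": [0, 0, 0], "claw": 0},
    {"delta_pos": [-0.017, 0.177, -0.074], "delta_rot": [0, 0, 0], "claw": 0},
    {"delta_pos": [-0.017, 0.182, -0.09], "delta_rot": [0, 0, 0], "claw": 0},
    {"delta_pos": [-0.018, 0.184, -0.097], "delta_rot": [0, 0, 0], "claw": 0},
    {"delta_pos": [-0.018, 0.184, -0.101], "delta_rot": [0, 0, 0], "claw": 0},
    {"delta_pos": [-0.018, 0.184, -0.102], "delta_rot": [0, 0, 0], "claw": 0},
    {"delta_pos": [-0.018, 0.184, -0.1025], "delta_rot": [0, 0, 0], "claw": 0}
  ]
}}

```text
time: 7.17
eef_pos: [0.5226, 0.0227, 0.1432]
tcp_rot: [-0.704, -0.037, 0.708, -0.039]
contact_force: [0.0, -0.4, 1.5]
opening: -0.004
```

>>> {"api": "play_rows", "payload": {
  "targets": [
    {"delta_pos": [0, 0, -0.002], "delta_rot": [0, 0, 0], "claw": 0},
    {"delta_pos": [0, 0, -0.0035], "delta_rot": [0, 0, 0], "claw": 0},
    {"delta_pos": [0, 0, -0.0035], "delta_rot": [0, 0, 0], "claw": 0},
    {"delta_pos": [0, 0, -0.0035], "delta_rot": [0, 0, 0], "claw": 0}
  ]
}}

```text
time: 7.5
eef_pos: [0.5236, 0.0223, 0.141]
tcp_rot: [-0.705, -0.037, 0.707, -0.039]
contact_force: [-0.4, 0.7, 4.8]
opening: -0.001
```

>>> {"api": "play_rows", "payload": {
  "targets": [
    {"delta_pos": [0, 0, -0.0045], "delta_rot": [0, 0, 0], "claw": 0},
    {"delta_pos": [0, 0, -0.0045], "delta_rot": [0, 0, 0], "claw": 0},
    {"delta_pos": [0, 0, -0.0045], "delta_rot": [0, 0, 0], "claw": 0}
  ]
}}

```text
time: 7.75
eef_pos: [0.5238, 0.0223, 0.1408]
tcp_rot: [-0.704, -0.037, 0.708, -0.039]
contact_force: [-10.7, 1.1, 21.6]
opening: 0.003
```

>>> {"api": "play_rows", "payload": {
  "targets": [
    {"delta_pos": [0, 0, 0.01], "delta_rot": [0, 0, 0], "claw": 0},
    {"delta_pos": [0, 0, 0.16], "delta_rot": [0, 0, 0], "claw": 0},
    {"delta_pos": [0, 0, 0.16], "delta_rot": [0, 0, 0], "claw": 0},
    {"delta_pos": [0, 0, 0.16], "delta_rot": [0, 0, 0], "claw": 0},
    {"delta_pos": [0, 0, 0.16], "delta_rot": [0, 0, 0.2], "claw": 85},
    {"delta_pos": [0.115, 0.037, 0.16], "delta_rot": [0, 0, 0.4], "claw": 85},
    {"delta_pos": [0.115, 0.037, 0.16], "delta_rot": [0, 0, 0.4], "claw": 85},
    {"delta_pos": [0.115, 0.037, 0.16], "delta_rot": [0, 0, 0.4], "claw": 85},
    {"delta_pos": [0.115, 0.037, 0.16], "delta_rot": [0, 0, 0.4], "claw": 85},
    {"delta_pos": [0.115, 0.037, 0.16], "delta_rot": [0, 0, 0.4], "claw": 85},
    {"delta_pos": [0.115, 0.037, 0.16], "delta_rot": [0, 0, 0.4], "claw": 85},
    {"delta_pos": [0.115, 0.037, 0.16], "delta_rot": [0, 0, 0.8], "claw": 85},
    {"delta_pos": [0.115, 0.037, 0.16], "delta_rot": [0, 0, 0.8], "claw": 85},
    {"delta_pos": [0.115, 0.037, 0.16], "delta_rot": [0, 0, 0.8], "claw": 85},
    {"delta_pos": [0.115, 0.037, 0.16], "delta_rot": [0, 0, 0.8], "claw": 85},
    {"delta_pos": [0.115, 0.037, 0.16], "delta_rot": [0, 0, 0.8], "claw": 85},
    {"delta_pos": [0.115, 0.037, 0.16], "delta_rot": [0, 0, 0.8], "claw": 85},
    {"delta_pos": [0.115, 0.037, 0.16], "delta_rot": [0, 0, 0.8], "claw": 85},
    {"delta_pos": [0.115, 0.037, 0.16], "delta_rot": [0, 0, 0.8], "claw": 85},
    {"delta_pos": [0.115, 0.037, 0.16], "delta_rot": [0, 0, 0.8], "claw": 85}
  ]
}}

```text
time: 9.42
eef_pos: [0.6386, 0.059, 0.3]
tcp_rot: [0.347, 0.614, -0.348, 0.618]
contact_force: [0.3, 0.6, -0.5]
opening: 0.993
```

Run:
```python
from h import *
st(); snap("side","side3.png",(200,140,420,320),3.3)
```

```text
{'time': 9.4167, 'qpos': [-0.0645, 0.1816, 1.6213, -0.004, 1.3341, -0.6059], 'eef_pos': [0.6386, 0.059, 0.3], 'tcp_rot': [0.3473, 0.6136, -0.3483, 0.6177], 'contact_force': [0.2537, 0.5635, -0.4938], 'wrist_torque': [-0.023, 0.0424, -0.0274], 'opening': 0.9927}
```

View pics/side3.png

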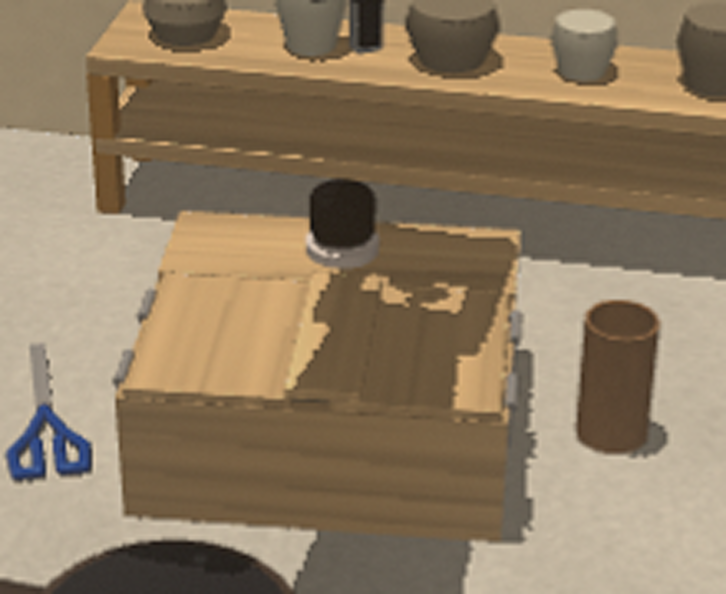

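Both flaps lie flat with the batten lapping over the plain flap, seen around crop (310,340). The tube and scissors haven't moved. Now I'll grip the cap.

>>> {"api": "play_rows", "payload": {
  "targets": [
    {"delta_pos": [0, 0, -0.1], "delta_rot": [0, 0, 0], "claw": 85},
    {"delta_pos": [0, 0, -0.1], "delta_rot": [0, 0, 0], "claw": 85},
    {"delta_pos": [0, 0, -0.13], "delta_rot": [0, 0, 0], "claw": 85},
    {"delta_pos": [0, 0, -0.14], "delta_rot": [0, 0, 0], "claw": 85},
    {"delta_pos": [0, 0, -0.15], "delta_rot": [0, 0, 0], "claw": 85},
    {"delta_pos": [0, 0, -0.154], "delta_rot": [0, 0, 0], "claw": 85},
    {"delta_pos": [0, 0, -0.154], "delta_rot": [0, 0, 0], "claw": 85},
    {"delta_pos": [0, 0, -0.154], "delta_rot": [0, 0, 0], "claw": 85}
  ]
}}

```text
time: 10.13
eef_pos: [0.6399, 0.0589, 0.148]
tcp_rot: [0.347, 0.613, -0.347, 0.619]
contact_force: [-1.0, -0.7, 0.4]
opening: 0.998
```

>>> {"api": "play_rows", "payload": {
  "targets": [
    {"delta_pos": [0, 0, 0], "delta_rot": [0, 0, 0], "claw": 38},
    {"delta_pos": [0, 0, 0], "delta_rot": [0, 0, 0], "claw": 38},
    {"delta_pos": [0, 0, 0], "delta_rot": [0, 0, 0], "claw": 38},
    {"delta_pos": [0, 0, 0], "delta_rot": [0, 0, 0], "claw": 38},
    {"delta_pos": [0, 0, 0], "delta_rot": [0, 0, 0], "claw": 38},
    {"delta_pos": [0, 0, 0], "delta_rot": [0, 0, 0], "claw": 38},
    {"delta_pos": [0, 0, 0], "delta_rot": [0, 0, 0], "claw": 38},
    {"delta_pos": [0, 0, 0], "delta_rot": [0, 0, 0], "claw": 38}
  ],
  "newtons": 40
}}

```text
time: 10.8
eef_pos: [0.6389, 0.0576, 0.1504]
tcp_rot: [0.345, 0.614, -0.348, 0.619]
contact_force: [-8.6, -3.4, 8.6]
opening: 0.526
```

```bash
python3 -c "
from h import *
st()"
```

```text
{'time': 10.8, 'qpos': [-0.0655, 0.3142, 1.7452, -0.0082, 1.0776, -0.6081], 'eef_pos': [0.6389, 0.0576, 0.1504], 'tcp_rot': [0.3449, 0.6138, -0.3481, 0.6189], 'contact_force': [-8.6431, -3.3591, 8.6453], 'wrist_torque': [-0.6457, 1.2963, 0.0222], 'opening': 0.5258}
```

>>> {"api": "play_rows", "payload": {
  "targets": [
    {"delta_pos": [0, 0, -0.0001], "delta_rot": [0, 0, -0.03], "claw": 38},
    {"delta_pos": [0, 0, -0.0002], "delta_rot": [0, 0, -0.06], "claw": 38},
    {"delta_pos": [0, 0, -0.0004], "delta_rot": [0, 0, -0.09], "claw": 38},
    {"delta_pos": [0, 0, -0.0005], "delta_rot": [0, 0, -0.12], "claw": 38},
    {"delta_pos": [0, 0, -0.0006], "delta_rot": [0, 0, -0.15], "claw": 38},
    {"delta_pos": [0, 0, -0.0007], "delta_rot": [0, 0, -0.18], "claw": 38},
    {"delta_pos": [0, 0, -0.0008], "delta_rot": [0, 0, -0.21], "claw": 38},
    {"delta_pos": [0, 0, -0.001], "delta_rot": [0, 0, -0.24], "claw": 38},
    {"delta_pos": [0, 0, -0.0011], "delta_rot": [0, 0, -0.27], "claw": 38},
    {"delta_pos": [0, 0, -0.0012], "delta_rot": [0, 0, -0.3], "claw": 38},
    {"delta_pos": [0, 0, -0.0013], "delta_rot": [0, 0, -0.33], "claw": 38},
    {"delta_pos": [0, 0, -0.0014], "delta_rot": [0, 0, -0.36], "claw": 38},
    {"delta_pos": [0, 0, -0.0016], "delta_rot": [0, 0, -0.39], "claw": 38},
    {"delta_pos": [0, 0, -0.0017], "delta_rot": [0, 0, -0.42], "claw": 38},
    {"delta_pos": [0, 0, -0.0018], "delta_rot": [0, 0, -0.45], "claw": 38},
    {"delta_pos": [0, 0, -0.0019], "delta_rot": [0, 0, -0.48], "claw": 38},
    {"delta_pos": [0, 0, -0.0019], "delta_rot": [0, 0, -0.48], "claw": 38},
    {"delta_pos": [0, 0, -0.0019], "delta_rot": [0, 0, -0.48], "claw": 38}
  ]
}}

```text
time: 12.3
eef_pos: [0.6364, 0.058, 0.1486]
tcp_rot: [-0.669, -0.212, 0.68, -0.212]
contact_force: [-7.7, 0.2, 5.2]
opening: 0.523
```

```bash
python3 -c "
from h import *
st()"
```

```text
{'time': 12.3, 'qpos': [-0.0658, 0.3198, 1.7417, -0.0058, 1.095, 0.8984], 'eef_pos': [0.6364, 0.058, 0.1486], 'tcp_rot': [-0.669, -0.2123, 0.6801, -0.2119], 'contact_force': [-7.6616, 0.188, 5.2493], 'wrist_torque': [0.0304, 1.2115, -0.1034], 'opening': 0.5231}
```

>>> {"api": "play_rows", "payload": {
  "targets": [
    {"delta_pos": [0.001, 0, -0.0001], "delta_rot": [0, 0, -0.02], "claw": 38},
    {"delta_pos": [0.001, 0, -0.0002], "delta_rot": [0, 0, -0.04], "claw": 38},
    {"delta_pos": [0.001, 0, -0.0002], "delta_rot": [0, 0, -0.06], "claw": 38},
    {"delta_pos": [0.001, 0, -0.0003], "delta_rot": [0, 0, -0.08], "claw": 38},
    {"delta_pos": [0.001, 0, -0.0004], "delta_rot": [0, 0, -0.1], "claw": 38},
    {"delta_pos": [0.001, 0, -0.0004], "delta_rot": [0, 0, -0.1], "claw": 38}
  ]
}}

```text
time: 12.8
eef_pos: [0.6361, 0.0585, 0.1483]
tcp_rot: [-0.693, -0.105, 0.706, -0.102]
contact_force: [-6.4, 0.2, 2.0]
opening: 0.526
```

```bash
python3 -c "
from h import *
st()"
```

```text
{'time': 12.8, 'qpos': [-0.067, 0.3214, 1.7404, 0.0001, 1.0993, 1.2097], 'eef_pos': [0.6361, 0.0585, 0.1483], 'tcp_rot': [-0.6927, -0.1051, 0.7061, -0.1021], 'contact_force': [-6.359, 0.2296, 1.992], 'wrist_torque': [0.0706, 0.7512, -0.0165], 'opening': 0.5264}
```

>>> {"api": "play_rows", "payload": {
  "targets": [
    {"delta_pos": [0, 0, -0.0001], "delta_rot": [0, 0, -0.02], "claw": 38},
    {"delta_pos": [0, 0, -0.0002], "delta_rot": [0, 0, -0.04], "claw": 38},
    {"delta_pos": [0, 0, -0.0002], "delta_rot": [0, 0, -0.06], "claw": 38},
    {"delta_pos": [0, 0, -0.0003], "delta_rot": [0, 0, -0.08], "claw": 38},
    {"delta_pos": [0, 0, -0.0003], "delta_rot": [0, 0, -0.08], "claw": 38}
  ]
}}

```text
time: 13.22
eef_pos: [0.6355, 0.0589, 0.1481]
tcp_rot: [-0.7, -0.019, 0.714, -0.015]
contact_force: [-3.5, 1.7, 1.5]
opening: 0.527
```

```bash
python3 -c "
from h import *
st()"
```

```text
{'time': 13.2167, 'qpos': [-0.0677, 0.3206, 1.7417, 0.0042, 1.0993, 1.452], 'eef_pos': [0.6355, 0.0589, 0.1481], 'tcp_rot': [-0.6999, -0.0194, 0.7138, -0.0154], 'contact_force': [-3.4755, 1.7188, 1.5145], 'wrist_torque': [0.1527, 0.4278, 1.2369], 'opening': 0.5269}
```

>>> {"api": "play_rows", "payload": {
  "targets": [
    {"delta_pos": [0, 0, 0], "delta_rot": [0, 0, 0], "claw": 38},
    {"delta_pos": [0, 0, 0], "delta_rot": [0, 0, 0], "claw": 38},
    {"delta_pos": [0, 0, 0], "delta_rot": [0, 0, -0.006], "claw": 38},
    {"delta_pos": [0, 0, 0], "delta_rot": [0, 0, -0.012], "claw": 38},
    {"delta_pos": [0, 0, 0], "delta_rot": [0, 0, -0.012], "claw": 38}
  ],
  "newtons": 60
}}

```text
time: 13.63
eef_pos: [0.6355, 0.059, 0.1482]
tcp_rot: [-0.7, -0.007, 0.714, -0.003]
contact_force: [-1.7, 1.2, 0.7]
opening: 0.52
```

```bash
python3 -c "
from h import *
st()"
```

```text
{'time': 13.6333, 'qpos': [-0.0675, 0.3204, 1.7418, 0.0042, 1.0993, 1.4868], 'eef_pos': [0.6355, 0.059, 0.1482], 'tcp_rot': [-0.7001, -0.007, 0.714, -0.0033], 'contact_force': [-1.6841, 1.1964, 0.6986], 'wrist_torque': [0.1498, 0.2891, 2.0202], 'opening': 0.5204}
```

Torque rose to 2.0 N·m with no further descent, so that's the hard stop. I'll unwind slightly to find the zero-torque angle before measuring the quarter turn.

>>> {"api": "play_rows", "payload": {
  "targets": [
    {"delta_pos": [0, 0, 0], "delta_rot": [0, 0, 0.006], "claw": 38},
    {"delta_pos": [0, 0, 0], "delta_rot": [0, 0, 0.006], "claw": 38},
    {"delta_pos": [0, 0, 0], "delta_rot": [0, 0, 0.006], "claw": 38}
  ]
}}

```text
time: 13.88
eef_pos: [0.6355, 0.059, 0.1482]
tcp_rot: [-0.7, -0.014, 0.714, -0.01]
contact_force: [-2.3, 0.9, -0.3]
opening: 0.524
```

```bash
python3 -c "
from h import *
st()"
```

```text
{'time': 13.8833, 'qpos': [-0.0674, 0.3205, 1.7417, 0.0037, 1.0995, 1.4681], 'eef_pos': [0.6355, 0.059, 0.1482], 'tcp_rot': [-0.7, -0.0137, 0.7139, -0.0101], 'contact_force': [-2.3305, 0.9499, -0.3258], 'wrist_torque': [0.1399, 0.3078, 1.6511], 'opening': 0.5238}
```

>>> {"api": "play_rows", "payload": {
  "targets": [
    {"delta_pos": [0, 0, 0], "delta_rot": [0, 0, 0.01], "claw": 38},
    {"delta_pos": [0, 0, 0], "delta_rot": [0, 0, 0.02], "claw": 38},
    {"delta_pos": [0, 0, 0], "delta_rot": [0, 0, 0.02], "claw": 38},
    {"delta_pos": [0, 0, 0], "delta_rot": [0, 0, 0.02], "claw": 38}
  ]
}}

```text
time: 14.22
eef_pos: [0.6355, 0.0588, 0.1482]
tcp_rot: [-0.699, -0.034, 0.713, -0.03]
contact_force: [-3.0, 0.4, 1.2]
opening: 0.522
```

```bash
python3 -c "
from h import *
st()"
```

```text
{'time': 14.2167, 'qpos': [-0.0676, 0.3206, 1.7415, 0.0036, 1.0999, 1.4099], 'eef_pos': [0.6355, 0.0588, 0.1482], 'tcp_rot': [-0.6993, -0.0343, 0.7133, -0.0305], 'contact_force': [-3.0182, 0.4391, 1.2315], 'wrist_torque': [0.0338, 0.3594, 0.3884], 'opening': 0.5222}
```

>>> {"api": "play_rows", "payload": {
  "targets": [
    {"delta_pos": [0, 0, 0.0001], "delta_rot": [0, 0, 0.03], "claw": 38},
    {"delta_pos": [0, 0, 0.0002], "delta_rot": [0, 0, 0.06], "claw": 38},
    {"delta_pos": [0, 0, 0.0004], "delta_rot": [0, 0, 0.09], "claw": 38},
    {"delta_pos": [0, 0, 0.0005], "delta_rot": [0, 0, 0.12], "claw": 38},
    {"delta_pos": [0, 0, 0.0006], "delta_rot": [0, 0, 0.15], "claw": 38},
    {"delta_pos": [0, 0, 0.0007], "delta_rot": [0, 0, 0.18], "claw": 38},
    {"delta_pos": [0, 0, 0.0008], "delta_rot": [0, 0, 0.21], "claw": 38},
    {"delta_pos": [0, 0, 0.001], "delta_rot": [0, 0, 0.24], "claw": 38},
    {"delta_pos": [0, 0, 0.0011], "delta_rot": [0, 0, 0.27], "claw": 38},
    {"delta_pos": [0, 0, 0.0012], "delta_rot": [0, 0, 0.3], "claw": 38},
    {"delta_pos": [0, 0, 0.0013], "delta_rot": [0, 0, 0.33], "claw": 38},
    {"delta_pos": [0, 0, 0.0014], "delta_rot": [0, 0, 0.36], "claw": 38},
    {"delta_pos": [0, 0, 0.0016], "delta_rot": [0, 0, 0.39], "claw": 38},
    {"delta_pos": [0, 0, 0.0017], "delta_rot": [0, 0, 0.42], "claw": 38},
    {"delta_pos": [0, 0, 0.0018], "delta_rot": [0, 0, 0.45], "claw": 38},
    {"delta_pos": [0, 0, 0.0019], "delta_rot": [0, 0, 0.48], "claw": 38},
    {"delta_pos": [0, 0, 0.002], "delta_rot": [0, 0, 0.5], "claw": 38},
    {"delta_pos": [0, 0, 0.002], "delta_rot": [0, 0, 0.506], "claw": 38},
    {"delta_pos": [0, 0, 0.002], "delta_rot": [0, 0, 0.506], "claw": 38},
    {"delta_pos": [0, 0, 0.002], "delta_rot": [0, 0, 0.506], "claw": 38}
  ]
}}

```text
time: 15.88
eef_pos: [0.6378, 0.0571, 0.1504]
tcp_rot: [0.468, 0.52, -0.478, 0.531]
contact_force: [5.2, -3.2, -3.3]
opening: 0.52
```

```bash
python3 -c "
from h import *
from scipy.spatial.transform import Rotation as Ro
st()
a=Ro.from_quat([-0.6993,-0.0343,0.7133,-0.0305]);b=Ro.from_quat(ctrl.get_state()['tcp_rot'])
print((b*a.inv()).as_rotvec(),'want 1.589')
snap('top','top4.png',(220,130,400,275),4.1)
s=ctrl.read_camera('side')[140:320,200:420];cv2.imwrite('pics/side4.png',cv2.resize(s,None,fx=3.3,fy=3.3,interpolation=cv2.INTER_CUBIC))
"
```

```text
{'time': 15.8833, 'qpos': [-0.0614, 0.3132, 1.7467, -0.0239, 1.0778, -0.1544], 'eef_pos': [0.6378, 0.0571, 0.1504], 'tcp_rot': [0.4683, 0.5196, -0.4782, 0.5311], 'contact_force': [5.2136, -3.2372, -3.2983], 'wrist_torque': [-0.5183, -0.6968, 0.0576], 'opening': 0.5199}
[-0.00646237 -0.00447469  1.58347568] want 1.589
```

View pics/side4.png

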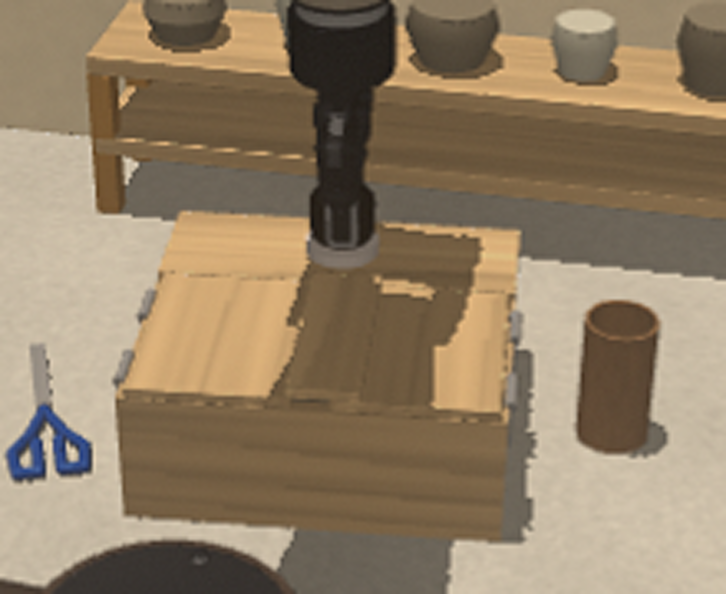

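The side view shows the box shut, with the gripper on the cap at (343,215) and the tube and scissors untouched. I'll settle the pose with a tiny trim and then hand in.

>>> {"api": "play_rows", "payload": {
  "targets": [
    {"delta_pos": [0, 0, 0], "delta_rot": [0, 0, 0.002], "claw": 38},
    {"delta_pos": [0, 0, 0], "delta_rot": [0, 0, 0.002], "claw": 38},
    {"delta_pos": [0, 0, 0], "delta_rot": [0, 0, 0.002], "claw": 38},
    {"delta_pos": [0, 0, 0], "delta_rot": [0, 0, 0.002], "claw": 38}
  ]
}}

```text
time: 16.32
eef_pos: [0.6379, 0.0571, 0.1503]
tcp_rot: [0.467, 0.521, -0.477, 0.532]
contact_force: [0.3, -0.2, -0.3]
opening: 0.52
```

```bash
python3 -c "
from h import *
from scipy.spatial.transform import Rotation as Ro
st()
a=Ro.from_quat([-0.6993,-0.0343,0.7133,-0.0305]);b=Ro.from_quat(ctrl.get_state()['tcp_rot'])
w=(b*a.inv()).as_rotvec()[2];print(w)
if abs(w-1.589)<.03: print(ctrl.sign_off())
"
```

```text
{'time': 16.3167, 'qpos': [-0.0616, 0.3131, 1.7468, -0.0237, 1.0772, -0.1593], 'eef_pos': [0.6379, 0.0571, 0.1503], 'tcp_rot': [0.4673, 0.5206, -0.4768, 0.5323], 'contact_force': [0.275, -0.2271, -0.261], 'wrist_torque': [0.0901, 0.136, -0.0598], 'opening': 0.5198}
1.5880404139885094
the job is handed in; nothing more can be done
None
```

The damp box is closed and the vent cap is backed off a quarter turn. I handed the job in at 16.3 s with the gripper still holding the cap at 60 N.

- **Flaps:** I folded the plain flap down first, then the batten flap. Each stopped at its expected height when pressed, with fingertips at about 108 mm and 116 mm. The pictures show both flat, with the batten lapping over the plain flap.
- **Cap:** It bottomed out after about 2.06 rad clockwise. At that point the torque rose to 2.0 N·m with no further descent. I unwound the twist in the grip, then backed it off; the gripper had turned 1.588 rad against a target of 1.589 rad, which puts the cap about 1.57 rad off its stop. I did not check the cap's own angle on camera because the gripper hid its top.
- **Forces and surroundings:** At the end the force on the tool was under 0.5 N. The last side picture shows the scissors and card tube where they were. I did not check the bottle, eyeglasses, sponge, spatula or extruder again after the first pictures, though the arm kept well clear of them.

No check failed. The deck-corner fit used to place the box was off by up to 7 mm at the near corners, possibly because the flaps covered them. The side view then matched the box's bottom corners to within about 1 pixel.

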